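# Clip the vapour sensor in place, then open the safety-cap bottle

## Robot

A 7-joint arm with a two-finger parallel gripper is mounted at the origin on a cart in front of the work surface, level with it; the furniture and walls round the work are solid. World frame = base frame: x ahead of the robot, y to its left, z up, the work surface at z = 0. Lengths are in m, angles in rad, forces in N, time in s.
With the tool pointing down it reaches from about 0.35 to 0.9 m from the base axis. Payload 8.1 kg.
Tool frame: the origin (TCP) lies at the centre of the arm's flange, where the gripper is bolted on; the fingertips stand 178 mm ahead of it and the grasp point (between the pads) lies 159 mm ahead of it; z points along the fingers, y is the direction in which the jaws open and shut (so a half turn about z gives the same grasp; the last joint's range is limited). The gripper opens to 92 mm and grips with 3 to 60 N. Pads are 19 mm wide; open, the fingers measure 130 mm over their backs; the gripper's body (75 mm by 190 mm) begins 47 mm behind the grasp point.
Start: joints at [1.221, 0.434, 0.025, 1.573, -0.012, 1.134, -0.075], TCP at [0.153, -0.606, 0.405] pointing down, gripper open.
Joint ranges: [-2.62, 2.62], [-0.44, 2.09], [-1.27, 1.32], [0.08, 2.57], [-1.32, 4.46], [0.12, 2], [-2.74, 2.74]. Speed limits (rad/s): [2.22, 2.22, 3.01, 3.01, 3.14, 3.14, 3.14].

## Interface

Orientations are given as a rotation vector (axis times angle).
In Python, from cell import arm, get_image, camera_model gives the robot as it stands. The module is installed in compiled form; this text tells all that it offers.
- The arm moves only by the shell command python3 -m pendant 'ROWS' [FORCE]. ROWS is JSON, a list that holds one entry, the list of rows, each a list of 7 numbers: the shift along the tool's x, y, z in mm, then the turn, a rotation vector about the tool's x, y, z in rad, then the closure, from -1 (fully open) to 1 (shut). In form: [[[x, y, z, rx, ry, rz, hand], ...]]. A call has 1 to 20 rows; each row is the pose to reach, as a shift and turn from the pose commanded when the call began, along the tool's axes at that moment; what a row does not reach only later rows make up. A row lasts 1/8 s, in which the tool goes at most 62.5 mm and 10.7 degrees, less where a joint would pass 70% of its speed; a pose out of reach is approached as far as the arm can. A call with a gripper value outside its range is refused whole. The fingers move at their own pace and stop on an object; FORCE is the grip in N (left out, the last holds). Time passes only in rows, so rows that repeat a pose let the fingers close. It gives the time, the measured TCP pose, the force and the opening at its end, in the units of the state.
- arm.observe(): the state, without advancing time (a new reading comes with each control period).
- get_image(name): name is "scene" or "side" or "wrist"; returns the picture (384x512x3 uint8, red, green, blue); there is no depth.
- camera_model(name): a dict with "fx", "fy", "cx", "cy" (pixels), "k1" (the pictures are not rectified: a ray, as slopes to the right and down, at radius r is drawn at 1 + k1 r^2 times it, then the intrinsics apply), "position" and "orientation" of the camera in the world; the wrist camera has in their place "T_tool_cam" (4x4, takes a point from camera to tool coordinates, whose origin is the TCP and whose axes are the flange's). Camera axes: x right, y down, z forward; pixel columns grow to the right and rows downward; lengths in m; the calibration is good to about 2 mm. A picture is of the moment at which its call begins: read the wrist's pose just before it. camera_model takes no time and is no camera call.
- arm.sign_off(): hands the job in, once; it reports no verdict.
The state is a dict: "clock": time; "joints": joint angles; "dq": joint speeds; "joint_efforts": joint torques, N m; "position": TCP position; "ee_rot": TCP orientation; "force": force on the tool from outside, world axes, zero at the start; "ft_torque": the same for the moment, N m; "width": opening from 0.0 (shut) to 1.0 (fully open).
Only numpy, scipy, OpenCV 4.12 (cv2) and the standard library are available. Lean on these libraries where they do the work, as an engineer would, in place of code of your own. Each camera call takes 0.05 s, during which the arm holds its last target.

## Task

Before the solvent bottle is opened its vapour sensor has to be in place: squeeze the sprung sensor clip off its parking post, carry it over and let it snap shut on the top edge of the upright plate of the bottle stand, upright and let go. Then open the push-and-turn safety cap of the bottle: press it down, keep it pressed while turning it anticlockwise (seen from above) about a quarter turn until it is free, and lift it straight up. Finish while holding the cap level in the gripper a few centimetres above the open neck, with the sensor clip still in place and the small tape roll and the grease tin that lie about left where they are.

Things in the scene. Friction and masses are not known exactly. Their poses are not given: they have to be found in the camera images.
- stand: bottle stand, fixed: dark steel base plate 100 x 215 x 8 mm; origin at the centre of its underside, z up, y along the long side. A bare-metal bottle (66 mm diameter) is clamped in a collar, axis at y = -60 mm; an upright steel plate stands at y = +65 mm (4 mm thick along x, 80 mm wide along y, top edge 70 mm above the bench).
- edge_mid (a point): middle of the top edge of the stand's upright plate, 70 mm above the bench, axes as the stand's: the plate is 4 mm thick along this x (+-2 mm) and runs +-40 mm along this y. The edge stands free on both sides for the top 58 mm.
- neck_top (a point): centre of the top of the bottle's neck, 124 mm above the bench, axes as the stand's. The neck is 32 mm in diameter with two lugs (along +x and -x) that hold the cap. With the cap locked on, the cap's centre lies at this very point.
- spring_seal (a joint): white sprung disc above the neck that pushes the cap up, m: 0 with the cap locked, grows as the cap is pressed (0.008 is the bottom stop), -0.003 with the cap off. Spring 6 N at 0, 11 N at the stop.
- park_edge (a point): middle of the top edge of the parking post's upright plate (4 mm thick along x, 60 mm wide along y), 70 mm above the bench; the post stands on its own base plate 80 x 90 x 8 mm, fixed. The clip sits on this edge at the start.
- clip_grip (a point): sprung sensor clip (loose, 50 g, 88 mm tall, 24 mm wide along y, jaws down). Point midway between its two finger paddles, 74 mm above the jaw tips, where they are squeezed; x: squeezing direction, y: hinge axis, z: jaws to paddles. Paddles span 48 to 87 mm above the tips; here 45 mm over their outer faces when shut on a plate, about 32 mm and parallel when fully squeezed.
- clip_hinge (a point): middle of the clip's hinge, 44 mm above the jaw tips (30 mm below clip_grip), same axes. These axes and the clip's points are fixed to the -x half, which leans 0.2 rad when the clip is squeezed between parallel fingers; the hinge stays above the middle of the open mouth.
- clip_bite (a point): point between the clip's rubber jaw pads, 11 mm above the jaw tips (33 mm below the hinge), same axes; pads 22 mm tall, on the plate when shut. A round white sensor 26 mm across sits on the outside of the -x jaw and stands out 22 mm from the middle. At the start this point lies 9 mm below the parking edge.
- clip_jaw (a joint): opening of the clip, rad: 0 when shut on a 4 mm plate, 0.40 fully squeezed (a hard stop; jaws then about 15 mm apart). Squeezing takes 5 to 9 N at the paddles; the spring shuts the jaws with about 6 N.
- cap_centre (a point): centre of the black ribbed cap (loose, 58 mm diameter, 34 mm tall, 40 g, z up). Locked, its x lies along the stand's x. It can be turned only while pressed down 5 mm or more (8 mm is the stop): anticlockwise from above, free to lift at 60 to 110 degrees; let up before 50 degrees it catches again. Clockwise is blocked. Friction of the grip on the side (40 N or more) can press it.
- tape_roll: loose small roll of black electrical tape, 56 mm diameter, 19 mm tall, lying flat; origin at its underside; not part of the job
- grease_tin: loose round tin, 70 mm diameter, 46 mm tall; origin at its underside; not part of the job
Mind the look-alikes: they are no part of the job. Leave any pink, red or yellow look-alike of the part that bears clip_grip alone.

How it is judged:
On the way, in this order (a step that is already met when the one before it is completed fails the run):
1. the sensor clip is shut on the top edge of the stand's upright plate, upright, and let go (x of clip_bite in the frame of edge_mid between -0.006 and 0.006 m and y of clip_bite in the frame of edge_mid between -0.045 and 0.045 m and z of clip_bite in the frame of edge_mid between -0.035 and 0.004 m and angle between clip_bite's own z axis and vertical below 0.35 rad and value of joint clip_jaw below 0.15 rad and contact force between clip and stand above 1 N and contact force between clip and the arm below 0.1 N and contact force between clip and the fingers below 0.1 N), for 0.2 s.
2. the cap, pressed down past its lock, is turned by more than 25 degrees while still on the neck (angle between the x axis of cap_centre and the x axis of stand, either way round above 0.45 rad and z of cap_centre in the frame of neck_top below 0 m and horizontal distance between cap_centre and neck_top below 0.008 m), for 0.02 s.
At the end, for the whole second after the job is handed in: Cap held still in the gripper, off the stand, level within 20 deg, its centre 35 to 180 mm above the neck top and within 35 mm of the bottle axis; clip shut on the plate's top edge, upright within 20 deg, jaws 7 mm or more over the edge, within 45 mm of its middle, untouched (all of step 1 and z of cap_centre in the frame of neck_top between 0.035 and 0.18 m and horizontal distance between cap_centre and neck_top below 0.035 m and angle between cap_centre's own z axis and vertical below 0.35 rad and contact force between cap and the fingers above 1 N and contact force between cap and stand below 0.05 N and contact force between cap and clip below 0.05 N and linear speed of cap below 0.03 m/s); the arm keeps its last pose, push and grip.
It fails at once if a bystander (small tape roll, grease tin) is moved by more than 30 mm (distance of any of tape_roll, grease_tin from where it was at the start of the episode above 0.03 m).
It also fails if it takes over 54 s, if anything falls off the work surface, if the arm or the gripper's body presses on something with over 40 N, if the wrist force passes 120 N, or if a joint passes its speed limit or range.

## Working session

There is one attempt and no reset: what is moved stays moved. The work goes in short steps, Python scripts to look and compute and a shell command to move; the robot and the scene stay as the last step left them, time stands still between calls to the robot, and variables do not carry over. Pictures are saved under pics/ and viewed, and the job is handed in when it is done.

```bash
mkdir -p pics
python3 - <<'E'
from cell import arm,get_image,camera_model
import cv2,json
print(arm.observe())
for n in ["scene","side","wrist"]:
    im=get_image(n); cv2.imwrite(f"pics/{n}0.png",im[:,:,::-1]); m=camera_model(n); print(n,m)
E
```

```text
{'clock': 0.0, 'joints': array([ 1.22141818,  0.43523846,  0.02494943,  1.57408688, -0.01159054,
        1.13395762, -0.07507562]), 'dq': array([ 0.00013709, -0.000187  , -0.00137007,  0.00104503,  0.00025579,
       -0.00123414, -0.00112993]), 'joint_efforts': array([-9.40286809e-04, -6.67860103e+01,  9.84364562e-01, -3.14469230e+01,
       -6.06269413e-02,  4.26395237e-02,  9.55067731e-05]), 'position': array([ 0.15260204, -0.60585736,  0.40393881]), 'ee_rot': array([-3.11621280e+00, -3.86438346e-01,  5.15238637e-04]), 'force': array([ 0.31458406, -0.90686296,  0.62495268]), 'ft_torque': array([-0.00787907, -0.0061842 , -0.0290439 ]), 'width': 1.0000909508486806}
scene {'fx': 355.05189736106723, 'fy': 355.05189736106723, 'cx': 257.09156734797966, 'cy': 194.5119218832065, 'k1': -0.0690937410657183, 'position': array([0.19858653, 0.74440676, 0.66292264]), 'orientation': array([-0.72010066,  2.48027308, -1.29844123])}
side {'fx': 410.15982500207974, 'fy': 410.15982500207974, 'cx': 251.06275007389544, 'cy': 188.5761420115473, 'k1': -0.08227071988493707, 'position': array([0.31957549, 0.7763896 , 0.91117466]), 'orientation': array([-0.51616206,  2.73678728, -1.10508737])}
wrist {'fx': 282.75283690271823, 'fy': 282.75283690271823, 'cx': 256.95211315284365, 'cy': 190.81055471926757, 'k1': -0.04401962142457078, 'T_tool_cam': array([[-4.82321449e-04, -9.65767467e-01, -2.59408879e-01,
         6.99409899e-02],
       [ 9.99999024e-01, -1.25697290e-04, -1.39134261e-03,
        -5.10586780e-04],
       [ 1.31110643e-03, -2.59409296e-01,  9.65766586e-01,
         1.96744498e-02],
       [ 0.00000000e+00,  0.00000000e+00,  0.00000000e+00,
         1.00000000e+00]])}
```

View pics/scene0.png

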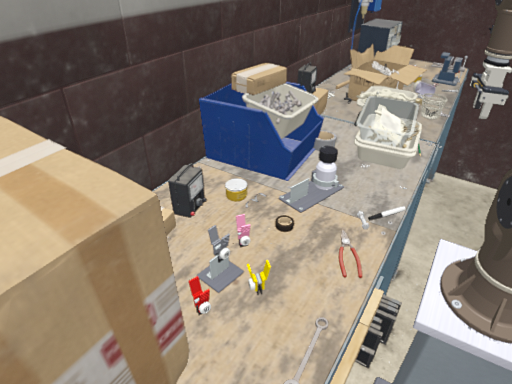

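View pics/side0.png

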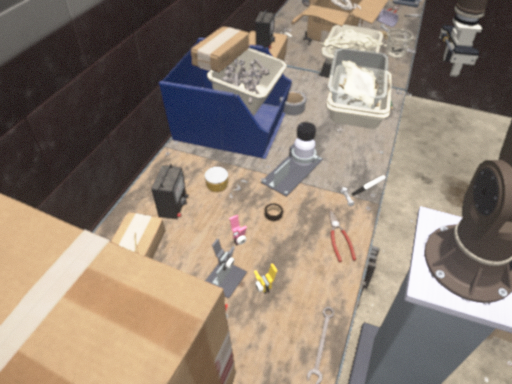

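View pics/wrist0.png

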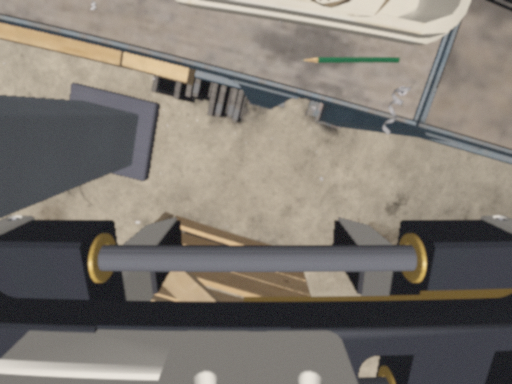

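```bash
cat > h.py <<'E'
import numpy as np,cv2
from scipy.spatial.transform import Rotation as R
from cell import arm,get_image,camera_model
def cam(n,pose=None):
    m=camera_model(n)
    if n=="wrist":
        T=m["T_tool_cam"]; p,r=pose; Rw=R.from_rotvec(r).as_matrix()
        return m,Rw@T[:3,3]+p,Rw@T[:3,:3]
    return m,np.array(m["position"]),R.from_rotvec(m["orientation"]).as_matrix()
def K(m): return np.array([[m["fx"],0,m["cx"]],[0,m["fy"],m["cy"]],[0,0,1]]),np.array([m["k1"],0,0,0,0.])
def ray(n,uv,pose=None):
    m,p,Rm=cam(n,pose); k,d=K(m)
    s=cv2.undistortPoints(np.array([[uv]],float),k,d)[0,0]
    v=Rm@np.array([s[0],s[1],1]); return p,v/np.linalg.norm(v)
def onz(n,uv,z,pose=None):
    p,v=ray(n,uv,pose); return p+v*(z-p[2])/v[2]
def tri(rays):
    A=np.zeros((3,3));b=np.zeros(3)
    for p,v in rays:
        M=np.eye(3)-np.outer(v,v);A+=M;b+=M@p
    x=np.linalg.solve(A,b); return x,[np.linalg.norm((np.eye(3)-np.outer(v,v))@(x-p)) for p,v in rays]
def proj(n,P,pose=None):
    m,p,Rm=cam(n,pose);k,d=K(m)
    q=(np.atleast_2d(P)-p)@Rm
    return cv2.projectPoints(q.reshape(-1,1,3),np.zeros(3),np.zeros(3),k,d)[0][:,0]
def pose():
    o=arm.observe(); return o["position"],o["ee_rot"]
def crop(im,x0,y0,x1,y1,s,name):
    c=cv2.resize(im[y0:y1,x0:x1],None,fx=s,fy=s,interpolation=cv2.INTER_CUBIC)
    cv2.imwrite(name,c[:,:,::-1] if False else c)
E
python3 - <<'E'
from h import *
a=cv2.imread("pics/scene0.png");b=cv2.imread("pics/side0.png")
crop(a,180,140,360,320,4,"pics/c1.png")
c=cv2.resize(a[200:320,180:280],None,fx=5,fy=5,interpolation=3);cv2.imwrite("pics/c1.png",c)
c=cv2.resize(a[135:225,265:365],None,fx=6,fy=6,interpolation=3);cv2.imwrite("pics/c2.png",c)
c=cv2.resize(b[205:305,190:290],None,fx=5,fy=5,interpolation=3);cv2.imwrite("pics/c3.png",c)
c=cv2.resize(b[115:205,245:345],None,fx=6,fy=6,interpolation=3);cv2.imwrite("pics/c4.png",c)
for n,uv in [("scene",(221,275)),("scene",(312,193)),("scene",(285,227)),("scene",(236,195)),("scene",(490,290)),("side",(226,278)),("side",(292,172))]:
    print(n,uv,onz(n,uv,0.008))
E
```

```text
scene (221, 275) [0.58624256 0.28442417 0.008     ]
scene (312, 193) [ 0.54920202 -0.15837317  0.008     ]
scene (285, 227) [0.5415685  0.04014774 0.008     ]
scene (236, 195) [ 0.75077385 -0.01514316  0.008     ]
scene (490, 290) [ 0.00925036 -0.01713765  0.008     ]
side (226, 278) [0.58815804 0.28262297 0.008     ]
side (292, 172) [ 0.54980658 -0.14989442  0.008     ]
```

View pics/c1.png

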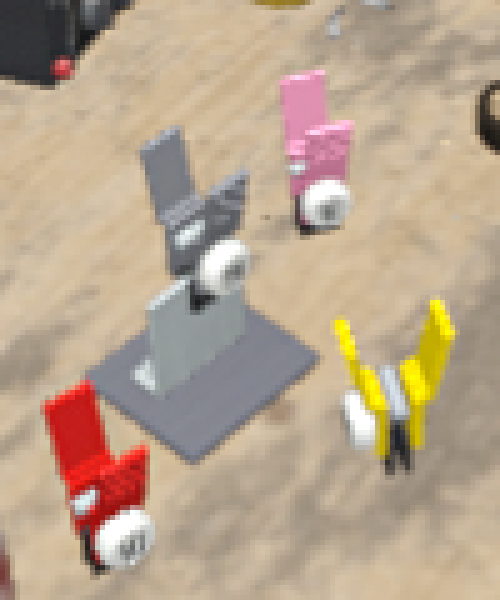

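View pics/c2.png

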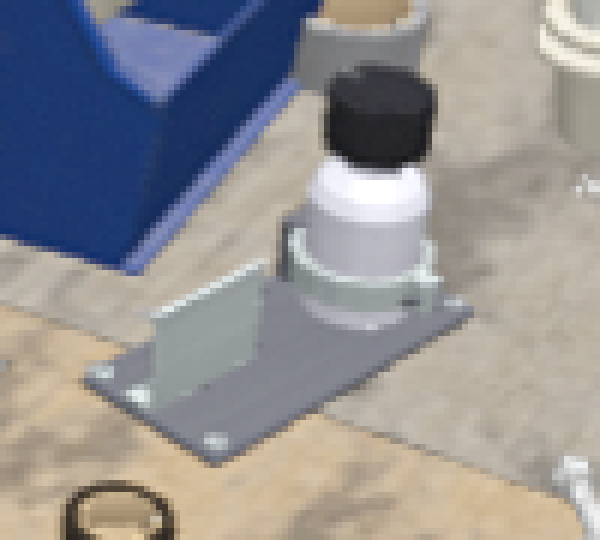

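View pics/c3.png

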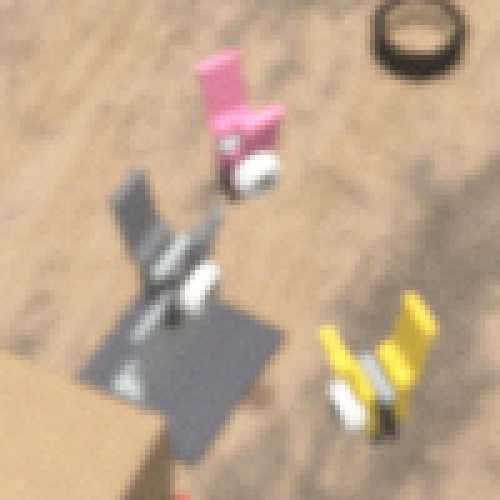

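View pics/c4.png

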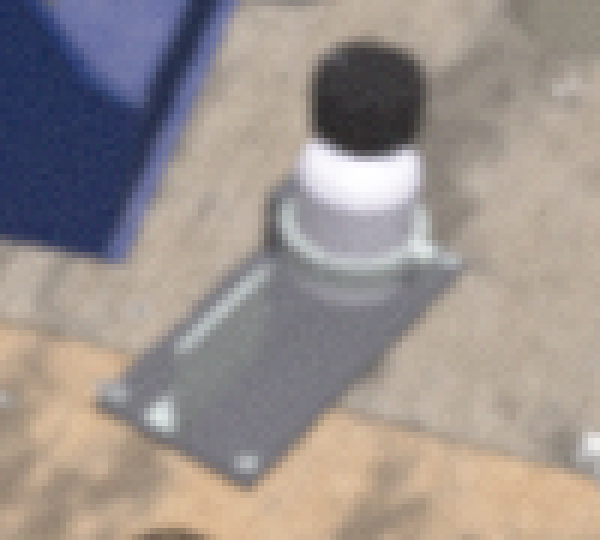

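Run:
```python
from h import *
S=lambda l:[onz("scene",(265+x/6,135+y/6),.008) for x,y in l]
D=lambda l:[onz("side",(245+x/6,115+y/6),.008) for x,y in l]
s=S([(83,380),(215,463),(473,311)]);d=D([(95,403),(250,485),(467,262)])
for q in (s,d):
    print(np.round(q,4).tolist(), np.linalg.norm(q[1]-q[0]),np.linalg.norm(q[2]-q[1]))
    c=(q[0]+q[2])/2; v=q[1]-q[2]; print("centre",c,"yaw of y",np.degrees(np.arctan2(v[1],v[0])))
def T(a,b): return tri([ray("scene",a),ray("side",b)])
e=[T((265+a/6,135+b/6),(245+c/6,115+f/6)) for a,b,c,f in [(152,316,178,350),(265,264,270,268)]]
print(e)
# park base corners
P=[onz("scene",(180+x/5,200+y/5),.008) for x,y in [(88,380),(193,460),(320,357)]]
print(np.round(P,4).tolist(),np.linalg.norm(P[1]-P[0]),np.linalg.norm(P[2]-P[1]),(P[0]+P[2])/2)
# hinge white band, paddles tops triangulated
for nm,a,b in [("farpaddletop",(163,133),(128,175)),("nearpaddletop",(243,172),(214,210)),("sensor",(224,268),(200,287)),("plateleft top",(150,300),(133,335))]:
    print(nm,T((180+a[0]/5,200+a[1]/5),(190+b[0]/5,205+b[1]/5)))
print("tape",onz("scene",(285,224),.01),"tin",onz("scene",(236,190),.03))
cp=T((265+382/6,135+85/6),(245+368/6,115+65/6));print("cap top",cp)
```

```text
[[0.6256, -0.0736, 0.008], [0.5343, -0.0467, 0.008], [0.4743, -0.25, 0.008]] 0.0951620910749965 0.2119117042262172
centre [ 0.54995138 -0.16179978  0.008     ] yaw of y 73.53407731571133
[[0.6264, -0.0711, 0.008], [0.5334, -0.0448, 0.008], [0.474, -0.2477, 0.008]] 0.09661581258860699 0.21147201663325993
centre [ 0.55018894 -0.15941956  0.008     ] yaw of y 73.66477318028892
[(array([ 0.57834788, -0.05464467,  0.07696215]), [np.float64(0.0006927948233721025), np.float64(0.0006927948233720234)]), (array([ 0.55516196, -0.13448136,  0.07233776]), [np.float64(0.0006294255417203422), np.float64(0.0006294255417205004)])]
[[0.6322, 0.3179, 0.008], [0.5594, 0.3296, 0.008], [0.5456, 0.2443, 0.008]] 0.0736891852583992 0.08641599489052769 [0.58887619 0.28111976 0.008     ]
farpaddletop (array([0.61386801, 0.26830805, 0.13794517]), [np.float64(6.631844295608252e-05), np.float64(6.631844295619406e-05)])
nearpaddletop (array([0.56831277, 0.27036926, 0.13678975]), [np.float64(0.0010494429339187041), np.float64(0.0010494429339187755)])
sensor (array([0.57448341, 0.27959754, 0.08225919]), [np.float64(0.0004434144141323795), np.float64(0.00044341441413231177)])
plateleft top (array([0.59466761, 0.31141671, 0.0764744 ]), [np.float64(0.0017084898857980515), np.float64(0.0017084898857981602)])
tape [0.54691986 0.03051386 0.01      ] tin [ 0.74812137 -0.01236999  0.03      ]
cap top (array([ 0.53561407, -0.22270584,  0.14377763]), [np.float64(0.0003216010369305719), np.float64(0.00032160103693060926)])
```

Run:
```python
from h import *
a=cv2.imread("pics/scene0.png");b=cv2.imread("pics/side0.png")
cv2.imwrite("pics/c5.png",np.hstack([cv2.resize(a[184:384,0:200],(400,400),interpolation=3),cv2.resize(b[184:384,50:250],(400,400),interpolation=3)]))
```

```text
(no output)
```

View pics/c5.png

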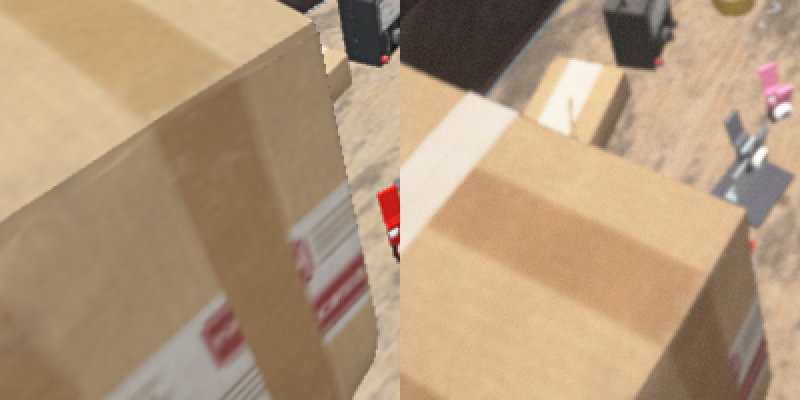

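Run:
```python
from h import *
print(tri([ray("scene",(160,195)),ray("side",(224,289))]))
print(onz("scene",(188,360),0),onz("scene",(243,244),0),onz("scene",(258,292),0),onz("scene",(203,312),0))
p,r=pose()
# shift to target in tool axes
Rt=R.from_rotvec(r).as_matrix(); print(Rt)
for t in ([0.62,-0.2,.42],[0.592,0.12,.44],[0.589,0.274,.42]): print(t,1000*Rt.T@(np.array(t)-p))
```

```text
(array([0.4543384 , 0.53468862, 0.44219867]), [np.float64(0.0013200680925384862), np.float64(0.0013200680925384196)])
[0.51144178 0.49426906 0.        ] [0.6079011  0.15651336 0.        ] [0.48581268 0.27453684 0.        ] [0.55886961 0.38856642 0.        ]
[[ 9.69703149e-01  2.44286016e-01 -3.80213694e-04]
 [ 2.44286290e-01 -9.69702539e-01  1.09305012e-03]
 [-1.01677325e-04 -1.15281514e-03 -9.99999330e-01]]
[0.62, -0.2, 0.42] [ 552.36057527 -279.46278535  -15.59436746]
[0.592, 0.12, 0.44] [ 603.37846644 -596.63066248  -35.23393204]
[0.589, 0.274, 0.42] [ 638.09147926 -746.67465519  -15.06447507]
```

```bash
python3 -m pendant '[[[30,-15,-8,0,0,-0.1,-1],[90,-45,-16,0,0,-0.25,-1],[150,-75,-16,0,0,-0.4,-1],[205,-105,-16,0,0,-0.55,-1],[260,-135,-16,0,0,-0.7,-1],[315,-165,-16,0,0,-0.85,-1],[370,-195,-16,0,0,-1.0,-1],[425,-225,-16,0,0,-1.17,-1],[475,-260,-16,0,0,-1.17,-1],[515,-305,-16,0,0,-1.17,-1],[535,-360,-16,0,0,-1.17,-1],[550,-420,-16,0,0,-1.17,-1],[565,-480,-16,0,0,-1.17,-1],[580,-540,-16,0,0,-1.17,-1],[595,-600,-16,0,0,-1.17,-1],[610,-660,-16,0,0,-1.17,-1],[625,-710,-16,0,0,-1.17,-1],[638,-747,-16,0,0,-1.17,-1],[638,-747,-16,0,0,-1.17,-1],[638,-747,-16,0,0,-1.17,-1]]]' 20
python3 - <<'E'
from h import *
p,r=pose();im=get_image("wrist");print(arm.observe());cv2.imwrite("pics/w1.png",im[:,:,::-1])
np.savez("w1.npz",p=p,r=r)
E
```

```text
clock: 2.65
position: [0.5885, 0.2741, 0.4206]
ee_rot: [2.384, 2.045, -0.001]
force: [1.8, -0.8, -0.8]
width: 1.0
{'clock': 2.7, 'joints': array([-0.20442849,  0.51380548, -0.48919963,  1.45369426,  0.24794259,
        1.23611117, -0.87586655]), 'dq': array([ 1.62844052e-02, -2.04288950e-03,  6.97348548e-03,  6.34207531e-06,
       -2.64652997e-04, -6.08026884e-04, -2.82189188e-03]), 'joint_efforts': array([-1.60939626e+00, -7.01676536e+01, -8.11442077e+00, -3.19221532e+01,
       -1.69602153e-01, -7.70341326e-02,  5.03211835e-03]), 'position': array([0.58883065, 0.27327076, 0.42069969]), 'ee_rot': array([ 2.38533498e+00,  2.04320987e+00, -1.07258689e-03]), 'force': array([0.07419945, 0.18581829, 1.12392474]), 'ft_torque': array([-0.04819646, -0.05656023,  0.02310283]), 'width': 0.999946400388002}
```

View pics/w1.png

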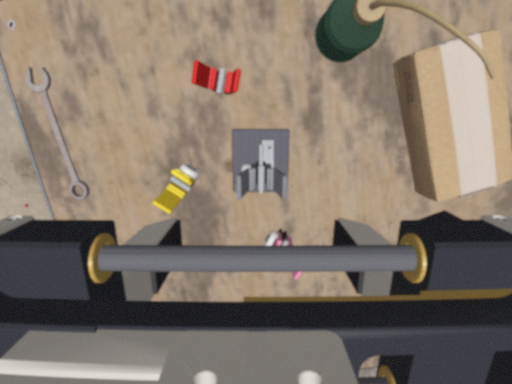

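Run:
```python
from h import *
a=cv2.imread("pics/w1.png")
cv2.imwrite("pics/c6.png",cv2.resize(a[115:215,210:310],None,fx=6,fy=6,interpolation=3))
```

```text
(no output)
```

View pics/c6.png

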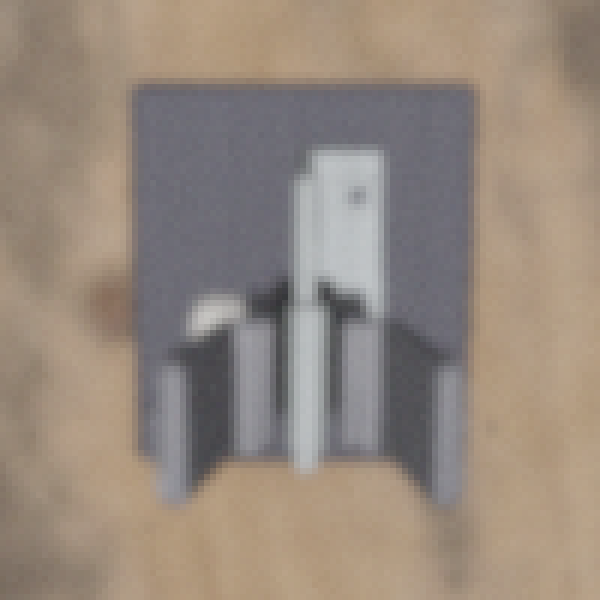

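Run:
```python
from h import *
d=np.load("w1.npz");ps=(d["p"],d["r"])
Q=lambda x,y,z:onz("wrist",(210+x/6,115+y/6),z,ps)
c=Q(311,433,.137);print(c,np.linalg.norm(Q(160,433,.137)-Q(463,433,.137)),np.linalg.norm(Q(175,362,.137)-Q(175,505,.137)))
print("post edge yaw",Q(297,300,.07),Q(297,175,.07),"hinge",Q(306,385,.094+.005))
L=Q(135,86,.008),Q(475,86,.008);v=L[1]-L[0];print("base",L,np.linalg.norm(v),np.degrees(np.arctan2(v[1],v[0])))
p,r=pose();Rt=R.from_rotvec(r).as_matrix();print("tool y yaw",np.degrees(np.arctan2(Rt[1,1],Rt[0,1])))
t=np.array([c[0],c[1],.283]);print(1000*Rt.T@(t-p))
```

```text
[0.59352668 0.27639352 0.137     ] 0.04864016500732955 0.02369288027949727
post edge yaw [0.59331678 0.28657235 0.07      ] [0.59699657 0.31077287 0.07      ] hinge [0.5931174  0.27581594 0.099     ]
base (array([0.56321373, 0.33016298, 0.008     ]), array([0.63952508, 0.31840963, 0.008     ])) 0.07721116170233305 -8.755801062194593
tool y yaw -8.835161876543095
[  3.95075795   4.13740102 137.69633908]
```

```bash
python3 -m pendant '[[[2,2,40,0,0,0,-1],[4,4,90,0,0,0,-1],[4,4,125,0,0,0,-1],[4,4,138,0,0,0,-1],[4,4,138,0,0,0,-1],[4,4,138,0,0,0,0.2],[4,4,138,0,0,0,0.5],[4,4,138,0,0,0,1],[4,4,138,0,0,0,1],[4,4,138,0,0,0,1],[4,4,138,0,0,0,1],[4,4,138,0,0,0,1]]]' 20
python3 - <<'E'
from h import *
p,r=pose();im=get_image("wrist");im2=get_image("scene");print(arm.observe());cv2.imwrite("pics/w2.png",im[:,:,::-1])
cv2.imwrite("pics/s2.png",cv2.resize(im2[180:310,170:290,::-1],None,fx=4.5,fy=4.5,interpolation=3))
E
```

```text
clock: 4.2
position: [0.5935, 0.2774, 0.2826]
ee_rot: [-2.386, -2.044, 0.0]
force: [-0.2, 0.2, -0.5]
width: 0.345
{'clock': 4.3, 'joints': array([-0.22802371,  0.64238419, -0.45453909,  1.5971377 ,  0.32282379,
        0.97753574, -0.93999019]), 'dq': array([ 0.00065177, -0.00174315,  0.00123443,  0.00021499,  0.00093862,
       -0.00024712, -0.00139552]), 'joint_efforts': array([-3.80426209e-03, -7.56072378e+01, -8.41914296e+00, -2.75384277e+01,
       -5.20164566e-02, -3.75904294e-02,  1.43328580e-04]), 'position': array([0.59349013, 0.27742894, 0.28263195]), 'ee_rot': array([-2.38582568e+00, -2.04385506e+00,  2.09204979e-04]), 'force': array([-0.61654921,  0.46924626, -1.4041974 ]), 'ft_torque': array([-0.0020208 , -0.15529276, -0.03249951]), 'width': 0.34082571392718286}
```

View pics/w2.png

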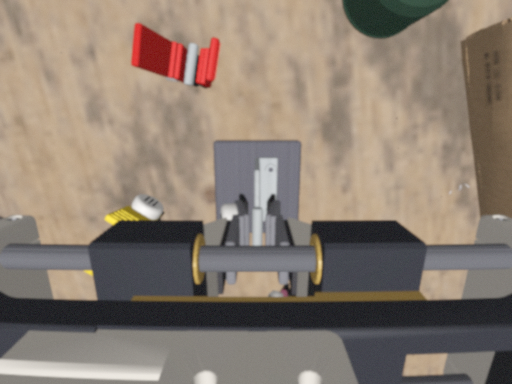

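View pics/s2.png

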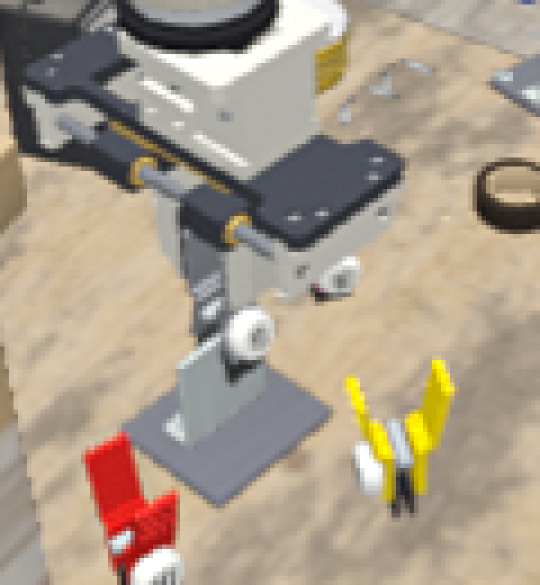

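Run:
```python
from h import *
p,r=pose();Rt=R.from_rotvec(r).as_matrix()
for t in ([.551,-.155,.43],[.5683,-.0977,.43]): print(1000*Rt.T@(np.array(t)-p))
```

```text
[-433.84011036   24.37017138 -147.33090521]
[-374.56376974   32.67049692 -147.33712353]
```

```bash
python3 -m pendant '[[[0,0,-30,0,0,0,1],[0,0,-80,0,0,0,1],[0,0,-130,0,0,0,1],[-30,0,-147,0,0,0.02,1],[-80,5,-147,0,0,0.06,1],[-135,10,-147,0,0,0.1,1],[-190,14,-147,0,0,0.132,1],[-245,18,-147,0,0,0.132,1],[-300,20,-147,0,0,0.132,1],[-350,22,-147,0,0,0.132,1],[-395,23,-147,0,0,0.132,1],[-420,24,-147,0,0,0.132,1],[-434,25,-147,0,0,0.132,1],[-434,25,-147,0,0,0.132,1]]]' 20
python3 - <<'E'
from h import *
p,r=pose();im=get_image("wrist");o=arm.observe();print(o["clock"],o["position"],o["width"]);cv2.imwrite("pics/w3.png",im[:,:,::-1])
np.savez("w3.npz",p=p,r=r)
E
```

```text
clock: 6.05
position: [0.5516, -0.1556, 0.4297]
ee_rot: [-2.516, -1.881, 0.0]
force: [-0.8, 0.5, -0.9]
width: 0.342
6.1 [ 0.55174774 -0.15439627  0.42969795] 0.3420955185355962
```

View pics/w3.png

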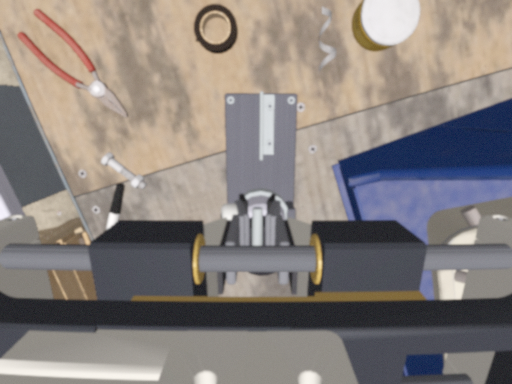

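Run:
```python
from h import *
a=cv2.imread("pics/w3.png")
cv2.imwrite("pics/c7.png",cv2.resize(a[80:210,205:315],None,fx=4.5,fy=4.5,interpolation=3))
cv2.imwrite("pics/c8.png",cv2.resize(a[185:285,210:310],None,fx=6,fy=6,interpolation=3))
```

```text
(no output)
```

View pics/c7.png

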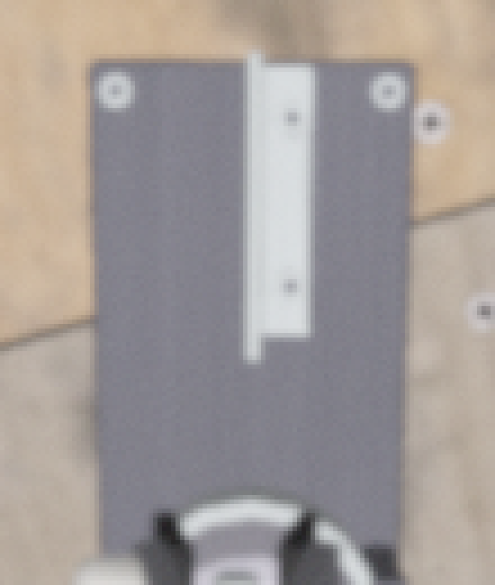

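View pics/c8.png

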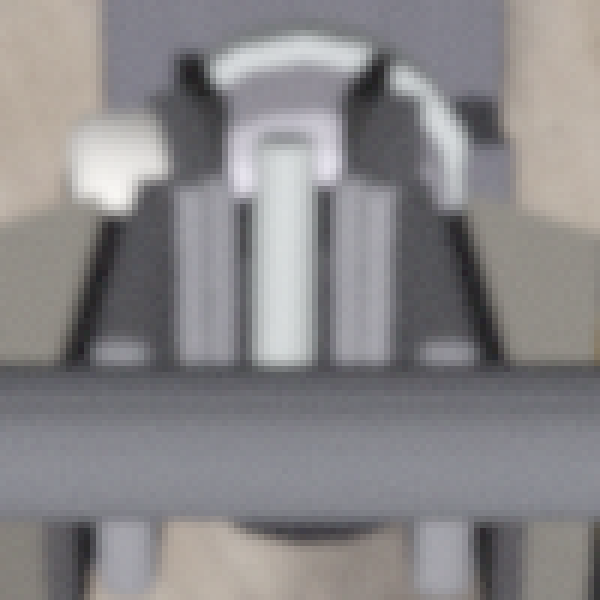

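Run:
```python
from h import *
d=np.load("w3.npz");ps=(d["p"],d["r"]);Rt=R.from_rotvec(ps[1]).as_matrix()
Q=lambda x,y,z:onz("wrist",(205+x/4.5,80+y/4.5),z,ps)
a,b=Q(253.5,58,.07),Q(253,358,.07);m=(a+b)/2;v=a-b
print(a,b,m,np.linalg.norm(v),"y yaw",np.degrees(np.arctan2(v[1],v[0])))
L=Q(92,62,.008),Q(412,62,.008);w=L[1]-L[0];print("base",L,np.linalg.norm(w),"x yaw",np.degrees(np.arctan2(w[1],w[0])))
yh=(w/np.linalg.norm(w));yv=np.array([-yh[1],yh[0],0]);c0=(L[0]+L[1])/2;print("edge_mid from base",c0-yv*.0425,"neck",c0-yv*.1675)
print("tool y yaw",np.degrees(np.arctan2(Rt[1,1],Rt[0,1])))
h=onz("wrist",(257.2,185+250/6),ps[0][2]-.187,ps);print("hinge in tool",1000*Rt.T@(h-ps[0]))
for x in (190,375): # jaw tops
    h=onz("wrist",(210+x/6,185+70/6),ps[0][2]-.22,ps);print(1000*Rt.T@(h-ps[0]))
p=ps[0]; t=np.array([m[0],m[1],.283]);print("shift",1000*Rt.T@(t-p))
```

```text
[ 0.58314527 -0.06549131  0.07      ] [ 0.56147792 -0.13927393  0.07      ] [ 0.5723116  -0.10238262  0.07      ] 0.07689830244296324 y yaw 73.63434649560485
base (array([ 0.53831349, -0.04856085,  0.008     ]), array([ 0.63074363, -0.07586537,  0.008     ])) 0.09637876482566739 x yaw -16.457517134955943
edge_mid from base [ 0.57248813 -0.10297189  0.008     ] neck [ 0.53707508 -0.22285064  0.008     ]
tool y yaw -16.44920628682515
hinge in tool [1.90454700e+00 8.63246628e-02 1.87000000e+02]
[ 12.16822982 -11.37787669 220.00059598]
[ 12.16515335  11.36203048 219.99946245]
shift [ 56.91217997   4.83639936 146.6527836 ]
```

```bash
python3 -m pendant '[[[20,2,0,0,0,0,1],[45,4,20,0,0,0,1],[57,5,60,0,0,0,1],[57,5,100,0,0,0,1],[57,5,115,0,0,0,1],[57,5,115,0,0,0,1],[57,5,115,0,0,0,1]]]' 20
python3 - <<'E'
from h import *
p,r=pose();im=get_image("wrist");im2=get_image("scene");o=arm.observe();print(o["clock"],o["position"],o["width"])
np.savez("w4.npz",p=p,r=r)
cv2.imwrite("pics/w4.png",im[:,:,::-1])
A=cv2.resize(im[130:255,200:320,::-1],(480,500),interpolation=3);B=cv2.resize(im2[115:215,265:325,::-1],(300,500),interpolation=3)
cv2.imwrite("pics/c9.png",np.hstack([A,B]))
E
```

```text
clock: 6.98
position: [0.5732, -0.1015, 0.3163]
ee_rot: [2.514, 1.881, 0.003]
force: [-0.6, -0.2, -0.3]
width: 0.338
7.075 [ 0.57304312 -0.10194133  0.31627768] 0.3407019814145585
```

View pics/c9.png

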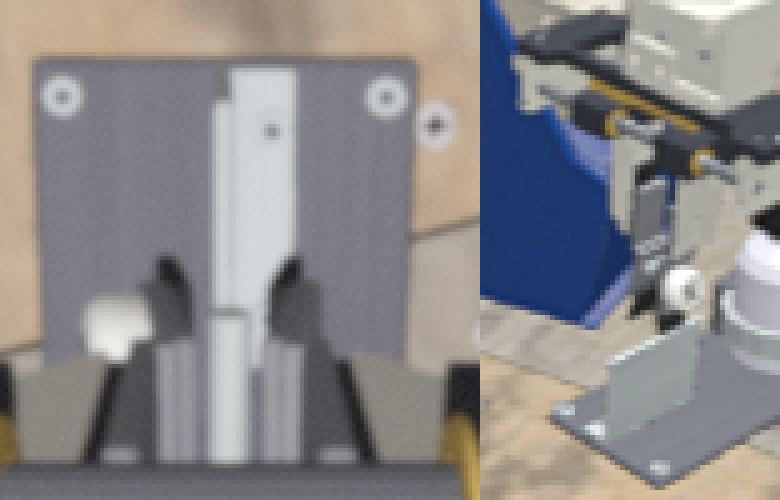

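Run:
```python
from h import *
d=np.load("w4.npz");ps=(d["p"],d["r"]);Rt=R.from_rotvec(ps[1]).as_matrix()
for x,y in [(222,104),(222,300)]:
    h=onz("wrist",(200+x/4,130+y/4),.07,ps);print(1000*Rt.T@(h-ps[0]))
p=ps[0];print(1000*Rt.T@(np.array([.5724,-.1025,.283])-p))
```

```text
[ 38.56670772  -1.28852258 246.32660393]
[ -2.73971438  -1.36244387 246.30180914]
[-1.17443676 -0.59173592 33.30393343]
```

```bash
python3 -m pendant '[[[0,-1.3,10,0,0,0,1],[0,-1.3,22,0,0,0,1],[0,-1.3,33,0,0,0,1],[0,-1.3,33,0,0,0,1],[0,-1.3,33,0,0,0,0.1],[0,-1.3,33,0,0,0,-0.3],[0,-1.3,33,0,0,0,-0.6],[0,-1.3,33,0,0,0,-1],[0,-1.3,33,0,0,0,-1],[0,-1.3,33,0,0,0,-1],[0,-1.3,-20,0,0,0,-1],[0,-1.3,-70,0,0,0,-1],[0,-1.3,-100,0,0,0,-1],[0,-1.3,-100,0,0,0,-1]]]' 20
python3 - <<'E'
from h import *
p,r=pose();im=get_image("wrist");im2=get_image("scene");o=arm.observe();print(o["clock"],o["position"],o["width"],o["force"],o["joints"])
np.savez("w5.npz",p=p,r=r)
cv2.imwrite("pics/w5.png",im[:,:,::-1])
A=cv2.resize(im[100:300,160:360,::-1],(450,450),interpolation=3);B=cv2.resize(im2[125:225,265:355,::-1],(405,450),interpolation=3)
cv2.imwrite("pics/c10.png",np.hstack([A,B])[:,:800])
E
```

```text
clock: 8.82
position: [0.5718, -0.1014, 0.4174]
ee_rot: [2.513, 1.88, 0.005]
force: [0.5, 0.6, 0.6]
width: 1.003
8.925 [ 0.57098255 -0.10164292  0.4144246 ] 1.0016855774962345 [ 0.63589896 -0.29320718 -0.43620679] [ 0.37290075  0.38847604 -0.3983774   1.64665221  0.16269719  1.1394976
 -0.35326884]
```

View pics/c10.png

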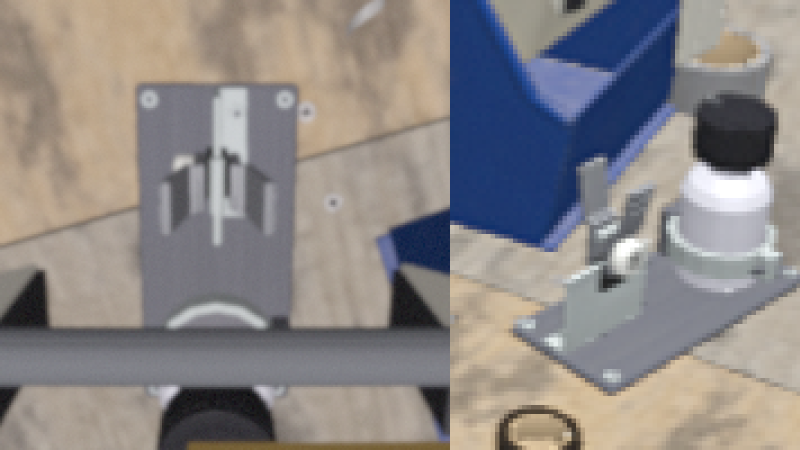

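Run:
```python
from h import *
print(onz("scene",(287.5,180),0),onz("scene",(315,149),0))
print(tri([ray("scene",(323,129)),ray("side",(288,79))]), "top right corner bin guess")
d=np.load("w5.npz");ps=(d["p"],d["r"]);Rt=R.from_rotvec(ps[1]).as_matrix()
print(1000*Rt.T@(np.array([.537,-.2226,.42])-ps[0]))
a=cv2.imread("pics/scene0.png");b=cv2.imread("pics/side0.png")
cv2.imwrite("pics/c11.png",np.hstack([cv2.resize(a[60:200,195:345],(400,373),interpolation=3),cv2.resize(b[25:165,155:305],(400,373),interpolation=3)]))
```

```text
[ 0.65926787 -0.19593903  0.        ] [ 0.67576337 -0.46185875  0.        ]
(array([ 0.75993563, -0.75951117, -0.04426761]), [np.float64(0.004208444316326425), np.float64(0.004208444316326379)]) top right corner bin guess
[-126.08112282    0.8363078    -2.6499276 ]
```

View pics/c11.png

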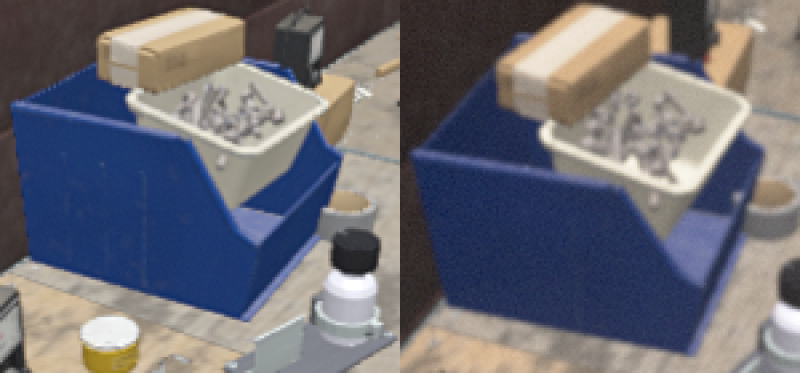

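Run:
```python
from h import *
for a,b in [((291.4,151.1),(263.8,131.9)),((315,97.5),(285,66)),((322.5,117),(290.5,82)),((282,113),(257,96))]:
    print(tri([ray("scene",a),ray("side",b)]))
```

```text
(array([ 0.65585404, -0.18995687,  0.1138377 ]), [np.float64(0.00672844717985606), np.float64(0.006728447179856083)])
(array([ 0.6589886 , -0.37004313,  0.24460673]), [np.float64(0.000860703533120938), np.float64(0.0008607035331210148)])
(array([ 0.65370279, -0.4405749 ,  0.14857977]), [np.float64(0.002361926820657869), np.float64(0.002361926820657766)])
(array([ 0.67638201, -0.16421406,  0.25279645]), [np.float64(0.0005534937617922404), np.float64(0.0005534937617923361)])
```

```bash
python3 -m pendant '[[[-30,0,0,0,0,0,-1],[-80,0,0,0,0,0,-1],[-115,1,0,0,0,0,-1],[-126,1,0,0,0,0,-1],[-126,1,0,0,0,0,-1],[-126,1,0,0,0,0,-1]]]' 60
python3 - <<'E'
from h import *
p,r=pose();im=get_image("wrist");o=arm.observe();print(o["clock"],o["position"],o["width"],o["force"])
np.savez("w6.npz",p=p,r=r)
cv2.imwrite("pics/w6.png",im[:,:,::-1])
cv2.imwrite("pics/c12.png",cv2.resize(im[130:250,190:330,::-1],None,fx=5,fy=5,interpolation=3))
E
```

```text
clock: 9.68
position: [0.5371, -0.221, 0.4144]
ee_rot: [-2.512, -1.884, -0.001]
force: [0.3, 0.2, -0.4]
width: 1.001
9.725 [ 0.53713199 -0.22098318  0.41453696] 1.001998658938814 [-0.42697676  0.23068804  0.27009075]
```

View pics/w6.png

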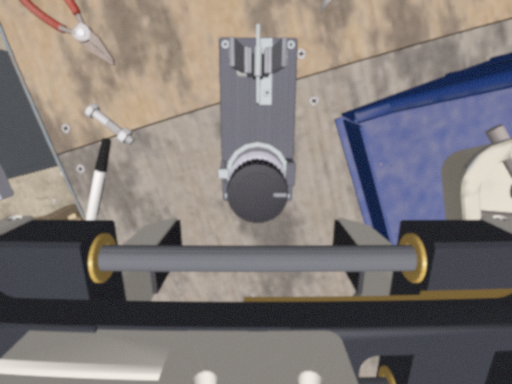

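View pics/c12.png

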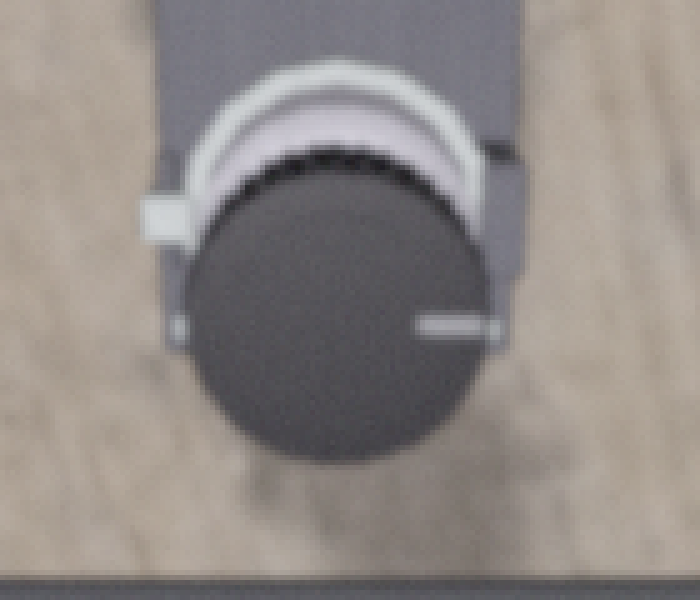

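Run:
```python
from h import *
d=np.load("w6.npz");ps=(d["p"],d["r"]);Rt=R.from_rotvec(ps[1]).as_matrix()
c=onz("wrist",(257.6,192.8),.141,ps);print(c)
for t in (np.array([c[0],c[1],.29]),np.array([.537,-.2226,.29])):print(1000*Rt.T@(t-ps[0]))
print(np.degrees(np.arctan2(Rt[1,1],Rt[0,1])), Rt[:,2])
```

```text
[ 0.53760019 -0.22039196  0.141     ]
[  0.60239379   0.35808971 124.40742619]
[ -1.68537762   0.40005128 124.40516259]
-16.257626811066178 [-2.12175237e-04  1.08283951e-03 -9.99999391e-01]
```

```bash
python3 -m pendant '[[[0,0,40,0,0,0,-1],[0,0,90,0,0,0,-1],[0,0,115,0,0,0,-1],[0,0,124.5,0,0,0,-1],[0,0,124.5,0,0,0,-1],[0,0,124.5,0,0,0,0],[0,0,124.5,0,0,0,0.5],[0,0,124.5,0,0,0,1],[0,0,124.5,0,0,0,1],[0,0,124.5,0,0,0,1],[0,0,124.5,0,0,0,1]]]' 60
python3 -m pendant '[[[0,0,4,0,0,0,1],[0,0,7,0,0,0,1],[0,0,8.5,0,0,0,1],[0,0,8.5,0,0,0,1]]]' 60
python3 - <<'E'
from h import *
o=arm.observe();print(o["clock"],o["position"],o["width"],o["force"],o["joints"])
E
```

```text
clock: 11.1
position: [0.5366, -0.2228, 0.2905]
ee_rot: [2.515, 1.882, -0.0]
force: [-1.7, 0.1, 4.8]
width: 0.616
clock: 11.6
position: [0.5367, -0.2228, 0.2825]
ee_rot: [2.515, 1.882, 0.0]
force: [-4.2, 1.2, 9.9]
width: 0.615
11.6 [ 0.53666827 -0.22280331  0.28249656] 0.6149349770685765 [-4.18347329  1.23856938  9.89274065] [ 0.53948553  0.51795257 -0.33500714  1.79932245  0.21702887  0.85973478
 -0.18326763]
```

```bash
python3 -m pendant '[[[0,0,0.5,0,0,-0.1,1],[0,0,0.5,0,0,-0.25,1],[0,0,0.5,0,0,-0.4,1],[0,0,0.5,0,0,-0.55,1],[0,0,0.5,0,0,-0.7,1],[0,0,0.5,0,0,-0.8,1]]]' 60
python3 - <<'E'
from h import *
im=get_image("wrist");o=arm.observe();print(o["clock"],o["position"],o["width"],o["force"],o["ft_torque"],o["joints"])
cv2.imwrite("pics/w7.png",im[:,:,::-1])
cv2.imwrite("pics/c13.png",cv2.resize(im[130:270,160:350,::-1],None,fx=4,fy=4,interpolation=3))
E
```

```text
clock: 12.35
position: [0.5372, -0.2223, 0.2824]
ee_rot: [1.578, 2.715, 0.002]
force: [-3.0, 3.3, 13.1]
width: 0.617
12.4 [ 0.53715051 -0.22229342  0.2824379 ] 0.612663668563601 [-2.6673377   2.65051519 13.22378926] [0.38057214 0.62806366 0.01936814] [ 0.67935994  0.55513078 -0.54125647  1.78683795  0.35464157  0.89597767
  0.50272808]
```

View pics/c13.png

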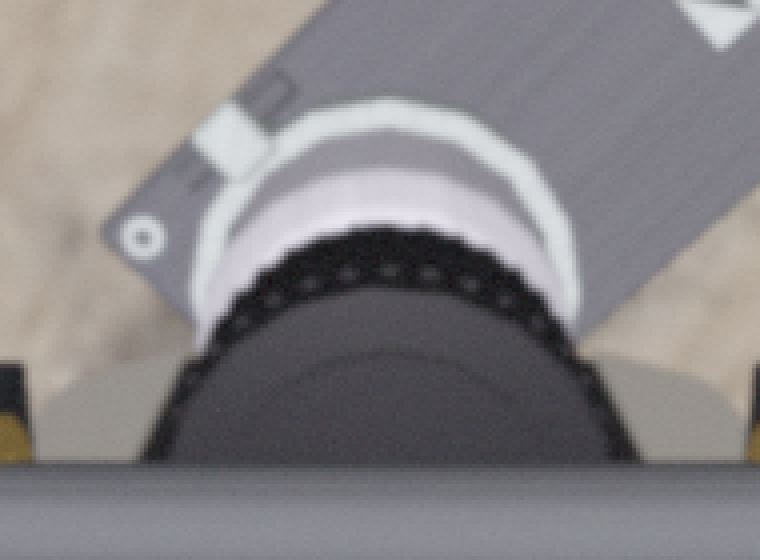

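```bash
python3 -m pendant '[[[0,0,0,0,0,-0.12,1],[0,0,0,0,0,-0.27,1],[0,0,0,0,0,-0.42,1],[0,0,0,0,0,-0.57,1],[0,0,0,0,0,-0.7,1],[0,0,0,0,0,-0.7,1],[0,0,0,0,0,-0.7,1]]]' 60
python3 -m pendant '[[[0,0,-4,0,0,0,1],[0,0,-10,0,0,0,1],[0,0,-16,0,0,0,1],[0,0,-16,0,0,0,1]]]' 60
python3 - <<'E'
from h import *
im=get_image("wrist");im2=get_image("scene");o=arm.observe();print(o["clock"],o["position"],o["width"],o["force"],o["ft_torque"],o["joints"])
A=cv2.resize(im[130:270,160:350,::-1],(400,295),interpolation=3);B=cv2.resize(im2[115:215,265:365,::-1],(400,400),interpolation=3)
cv2.imwrite("pics/c14.png",np.hstack([A,B[:295]]))
E
```

```text
clock: 13.28
position: [0.5371, -0.2222, 0.2825]
ee_rot: [0.556, 3.09, 0.0]
force: [-3.5, 2.8, 12.9]
width: 0.613
clock: 13.78
position: [0.5368, -0.2229, 0.2979]
ee_rot: [0.558, 3.091, -0.001]
force: [1.2, 0.9, 3.0]
width: 0.611
13.875 [ 0.53679566 -0.22283442  0.29771907] 0.6144780456351493 [1.98384491 1.62016729 4.18177463] [ 0.22308193 -0.65654029 -0.08930272] [ 0.79935339  0.58346459 -0.72522495  1.76299927  0.45911042  0.97065453
  1.1042962 ]
```

View pics/c14.png

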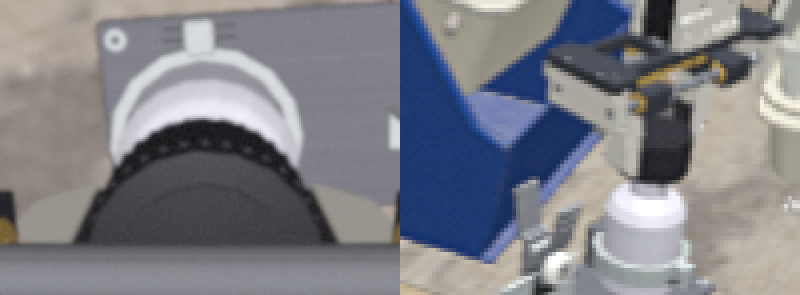

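```bash
python3 -m pendant '[[[0,0,-10,0,0,0,1],[0,0,-25,0,0,0,1],[0,0,-45,0,0,0,1],[0,0,-60,0,0,0,1],[0,0,-65,0,0,0,1],[0,0,-65,0,0,0,1],[0,0,-65,0,0,0,1],[0,0,-65,0,0,0,1],[0,0,-65,0,0,0,1]]]' 60
python3 - <<'E'
from h import *
im=get_image("wrist");im2=get_image("scene");im3=get_image("side");o=arm.observe();print(o["clock"],o["position"],o["width"],o["force"],o["ft_torque"],o["ee_rot"])
cv2.imwrite("pics/s8.png",im2[:,:,::-1])
A=cv2.resize(im2[95:215,245:365,::-1],(400,400),interpolation=3);B=cv2.resize(im3[75:195,235:355,::-1],(400,400),interpolation=3)
cv2.imwrite("pics/c15.png",np.hstack([A,B]))
E
```

```text
clock: 15.0
position: [0.5366, -0.2227, 0.3619]
ee_rot: [-0.557, -3.091, -0.0]
force: [0.9, 0.2, -0.8]
width: 0.61
15.15 [ 0.53660909 -0.22273471  0.3620821 ] 0.6146190058832397 [-0.07235885  0.09535412 -0.7259921 ] [ 0.04496978 -0.18261598  0.02171816] [-5.57501148e-01 -3.09148622e+00 -1.13398876e-04]
```

View pics/c15.png

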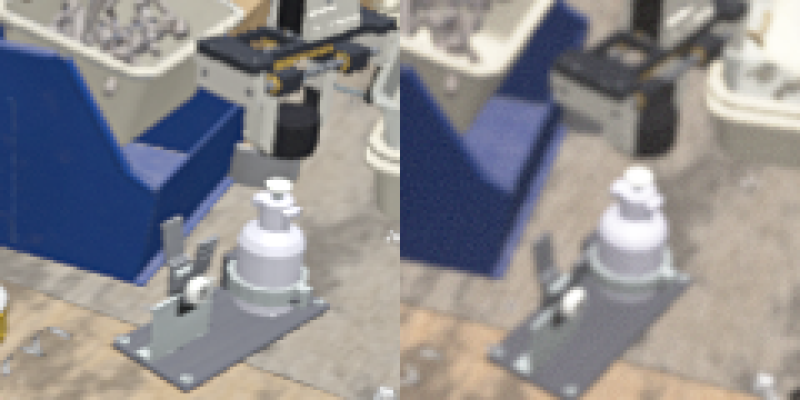

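View pics/s8.png

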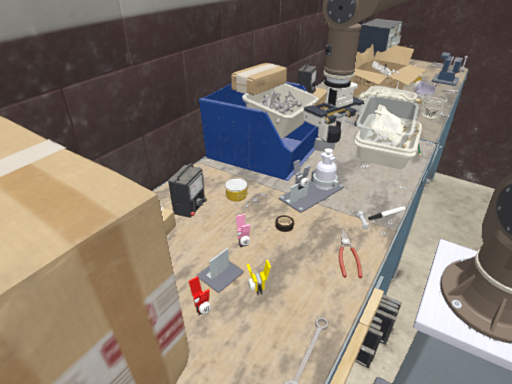

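Run:
```python
from cell import arm
print(arm.sign_off())
```

```text
the job is handed in; nothing more can be done
None
```

The job is handed in at about 15 s of the 54 s allowed: the sensor clip is on the stand's plate and the cap is off the bottle, held above the neck. The sign-off gave no verdict.

- **Clip:** I squeezed the grey clip off its post and released it on the stand plate's top edge, aiming for its middle. In the last pictures it sits there upright and shut, with nothing touching it. The pink, red and yellow look-alikes still stand in place.
- **Cap:** I gripped it with 60 N, pressed it down about 8 mm and turned it about 86° anticlockwise. I then lifted it with the gripper at the same height on it. By the arm's reading its centre is about 71 mm above the neck top and within about 1 mm of the bottle axis, with the gripper pointing straight down. The white sprung disc shows on the open neck.
- **Tape roll and grease tin:** both are in the same places in the before and after scene pictures.
- **Disagreements:** the fixed cameras and the wrist camera differed by 4–5 mm, so I relied on the wrist camera, and the squeeze and the placing fitted it. The wrist camera also measured the base plates and the plate edge 3–4% short, which hardly matters near the image centre. I didn't see the mark on the cap turn, because the gripper hid it; the free lift is the evidence that it turned.

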